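Walk the hotplate back to the service rail and stand the beaker on it

TASK

Set up the heating station: the hotplate is too heavy to lift, so walk it back across the bench to the service rail by pushing the bare metal of its two front corners in turn, swinging one a good 3 cm ahead and then bringing up the other, and keep off the control panel and knobs in the middle of the front. It must finish with its whole back edge flush against the rail, centred on the twin socket outlet. Then stand the empty beaker gently upright in the middle of its plate, leaving the other things on the bench where they are.

Things in the scene. Friction and masses are not known exactly. Their poses are not given: they have to be found in the camera images.
- hotplate: Hotplate stirrer, 1.6 to 2.6 kg: grey metal case 200 mm wide (y), 170 deep (x), metal 8 to 69 mm up, square white plate on top, rubber feet. A steady push of 5 to 15 N (brief peaks to 40) on a front corner turns it about a point some 140 mm to the other side of its middle, so its middle advances too. Origin: centre of underside. x: from its front (knobs, robot side) to its back; y: left; z: up.
- panel: Control panel, part of the hotplate: black plate in the middle of its front, 60 mm to each side, 5 mm proud, 12 to 64 mm up, with a display and two aluminium knobs (37 mm across, 38 mm left and right of the middle, 36 mm up) that stand 22 mm out from the case's front. Must not be pushed. Origin and axes are the hotplate's.
- front_left (a point): Point on the hotplate's front face in the bare metal strip beside the panel, 83 mm left of the middle and 35 mm up: the middle of the strip, which is 40 mm wide from the panel's edge to the case's left edge. Axes as the hotplate.
- front_right (a point): The same on the right: 83 mm right of the middle, 35 mm up, on the front face. Axes as the hotplate.
- back_left (a point): Back left bottom corner of the hotplate's case (85 mm behind and 100 mm left of its centre, at bench level).
- back_right (a point): Back right bottom corner of the hotplate's case (85 mm behind and 100 mm right of its centre, at bench level).
- plate_mid (a point): Middle of the top face of the hotplate's ceramic plate (150 x 150 mm, 8 mm thick, its top 88 mm above the bench); it lies 8 mm behind the centre of the case. Axes as the hotplate.
- rail: Service rail fixed beyond the hotplate: straight grey trunking 720 mm long (y), 80 deep, 60 high, a white twin socket outlet on the middle of its top (68 mm up), a chrome gas tap 270 mm to each side (134 mm up, nozzle 24 mm out over the front). Origin: bench level, middle of the flat front face that takes the hotplate's back, in line with the socket. x: into the rail; y: left along it.
- beaker_mid (a point): Centre, half-way up, of the empty clear glass beaker: straight-sided, 58 mm outside diameter (62 mm over the rim), 82 mm high, wall 3 mm, about 110 g, with white graduation marks. It stands upright, open end up, left or right of the hotplate; z points up its axis.
- bottle: Bystander: white plastic reagent bottle with cap, 62 mm diameter, 160 mm high, standing on the other side from the beaker. Origin: centre of its underside.
- jar: Bystander: green glass jar with a lid, 60 mm diameter, 62 mm high. Origin: centre of its underside.
- roll: Bystander: roll of paper labels lying flat, 70 mm diameter, 42 mm high, with a hole through it. Origin: centre of its underside.
Things that resemble listed ones, but are neither listed nor needed, are in the scene too. What is shaped like the part that bears beaker_mid but orange is not meant.

How it is judged:
By the outcome, as a careful person would: the job done as asked, in the order asked, and still so for the second after the job is handed in, with the robot touching nothing.
It also fails if it takes over 72 s, if anything falls off the work surface, if the arm or the gripper's body presses on something with over 40 N, if the wrist force passes 120 N, or if a joint passes its speed limit or range.

ROBOT

A 7-joint arm with a two-finger parallel gripper is mounted at the origin on the work surface. World frame = base frame: x ahead of the robot, y to its left, z up, the work surface at z = 0. Lengths are in m, angles in rad, forces in N, time in s.
With the tool pointing down it reaches from about 0.425 to 0.875 m from the base axis. Payload 9.9 kg.
Tool frame: the origin (TCP) lies on the front face of the gripper's body, between the roots of the fingers; the fingertips stand 73 mm ahead of it and the grasp point (between the pads) lies 54 mm ahead of it; z points along the fingers, y is the line along which they close (so a half turn about z gives the same grasp; the last joint's range is limited). The gripper opens to 85 mm and grips with 20 to 120 N. Pads are 22 mm wide; open, the fingers measure 114 mm over their backs; the gripper's body (76 mm by 85 mm) begins 54 mm behind the grasp point. The pads swing forward as they close: fully open they stand 13 mm farther back than shut.
Start: joints at [1.165, 0.576, 0.025, 1.437, -0.015, 1.129, -0.057], TCP at [0.213, -0.64, 0.304] pointing down, gripper open.
Joint ranges: [-2.76, 2.76], [-0.34, 2.15], [-1.52, 1.57], [0.19, 2.46], [-1.09, 4.23], [0.17, 1.99], [-2.82, 2.82]. Speed limits (rad/s): [2.22, 2.22, 3.01, 3.01, 3.14, 3.14, 3.14].

INTERFACE

Orientations are given as a unit quaternion [x, y, z, w].
In Python, from rig import sensors, imaging, finish_job gives the robot as it stands. The module is installed in compiled form; this text tells all that it offers.
- The arm moves only by the tool play_rows, never from a script. Its argument "steps" is a list of rows, each a list of 5 numbers: the shift along the tool's x, y, z in units of 40 mm (1.0 is 40 mm), then the turn about the tool's z in rad, then the opening, from 0 (shut) to 1 (fully open). A call has 1 to 10 rows; each row shifts and turns the commanded pose from where the row before left it, along the tool's axes as they then stand; what a row does not reach is not made up. A row lasts 1/12 s, in which the tool goes at most 41.7 mm and 7.16 degrees, less where a joint would pass 70% of its speed; a pose out of reach is approached as far as the arm can. A call is refused whole if a number of a shift passes 1 or a number of a turn 0.125, either way. A call with a gripper value outside its range is refused whole. The fingers move at their own pace and stop on an object; "newtons" is the grip in N (left out, the last holds). Time passes only in rows, so rows that do not move let the fingers close. It gives the time, the measured TCP pose, the force, the opening and the grip force at its end, in the units of the state.
- sensors.observe(): the state, without advancing time (a new reading comes with each control period).
- imaging.grab_frame(name): name is "side" or "top"; returns the picture (480x640x3 uint8, red, green, blue); there is no depth.
- imaging.calibration(name): a dict with "intrinsics" (3x3 intrinsics, pixels), "k1" (the pictures are not rectified: a ray, as slopes to the right and down, at radius r is drawn at 1 + k1 r^2 times it, then the intrinsics apply), "eye" and "orientation" of the camera in the world. Camera axes: x right, y down, z forward; pixel columns grow to the right and rows downward; lengths in m; the calibration is good to about 2 mm. A picture is of the moment at which its call begins. calibration takes no time and is no camera call.
- finish_job(): hands the job in; it is judged then, once.
The state is a dict: "time": time; "joint_positions": joint angles; "qd": joint speeds; "joint_torque": joint torques, N m; "eef_pos": TCP position; "tcp_rot": TCP orientation; "force": force on the tool from outside, world axes, zero at the start; "moment": the same for the moment, N m; "grip_width": opening from 0.0 (shut) to 1.0 (fully open); "finger_force": force on a finger pad.
Only numpy, scipy, OpenCV 4.12 (cv2) and the standard library are available. Lean on these libraries where they do the work, as an engineer would, in place of code of your own. Each camera call takes 0.05 s, during which the arm holds its last target. There are 200 camera calls.

## Working session

There is one attempt and no reset: what is moved stays moved. The work goes in short steps, Python scripts to look and compute and a tool call to move; the robot and the scene stay as the last step left them, time stands still between calls to the robot, and variables do not carry over. Pictures are saved under pics/ and viewed, at most 10 in all, crops included, and the job is handed in when it is done.

Besides the shell and the picture viewer there is one more tool, called after ">>>" as name(argument=value, ...), one argument or row to a line, values as JSON. play_rows: Moves the arm, as the interface text tells. Its arguments: {"type":"object","properties":{"steps":{"type":"array","items":{"type":"array","items":{"type":"number"}}},"newtons":{"type":"number"}},"required":["steps"]}

```bash
mkdir -p pics
cat > h.py <<'E'
import numpy as np, cv2
from scipy.spatial.transform import Rotation as R
from rig import sensors, imaging, finish_job
def grab(n,f=None):
    im=imaging.grab_frame(n)
    if f: cv2.imwrite('pics/'+f,im[:,:,::-1])
    return im
def cam(n):
    c=imaging.calibration(n); return np.array(c['intrinsics']),c['k1'],np.array(c['eye']),np.array(c['orientation'])
def rot(o): return R.from_quat(o).as_matrix() if o.size==4 else o
def ray(n,px):
    K,k,e,o=cam(n)
    p=cv2.undistortPoints(np.array(px,float).reshape(-1,1,2),K,np.array([k,0,0,0,0.]))[:,0]
    return e,np.c_[p,np.ones(len(p))]@rot(o).T
def onz(n,px,z):
    e,d=ray(n,px); return e+d*((z-e[2])/d[:,2])[:,None]
def proj(n,P):
    K,k,e,o=cam(n); M=rot(o).T; 
    return cv2.projectPoints(np.array(P,float).reshape(-1,1,3),cv2.Rodrigues(M)[0],-M@e,K,np.array([k,0,0,0,0.]))[0][:,0]
E
python3 - <<'E'
from h import *
for n in('top','side'): grab(n,n+'0.png'); print(n,imaging.calibration(n))
print(sensors.observe())
E
```

```text
top {'intrinsics': array([[443.66307128,   0.        , 321.64686494],
       [  0.        , 443.66307128, 241.5604286 ],
       [  0.        ,   0.        ,   1.        ]]), 'k1': 0.011484355029411352, 'eye': array([ 4.62919088e-01, -2.25717753e-04,  1.12675354e+00]), 'orientation': array([ 0.70796335, -0.70377281,  0.03724176, -0.04587786])}
side {'intrinsics': array([[619.03503376,   0.        , 313.99591514],
       [  0.        , 619.03503376, 244.1734987 ],
       [  0.        ,   0.        ,   1.        ]]), 'k1': -0.1411118118684101, 'eye': array([-0.06677632,  0.79309123,  1.16114699]), 'orientation': array([-0.29718536,  0.88256746, -0.34189801,  0.12594159])}
{'time': 0.1, 'joint_positions': array([ 1.16520382,  0.57643143,  0.02484655,  1.43780814, -0.01499048,
        1.12902389, -0.05651225]), 'qd': array([-0.00030447, -0.00078969,  0.00025178, -0.00272343, -0.00194257,
       -0.00258818,  0.00047919]), 'joint_torque': array([ 6.97389798e-03, -7.67306042e+01,  2.25803711e+00, -2.86603618e+01,
        1.58907997e-02,  8.70119780e-03, -2.69628288e-05]), 'eef_pos': array([ 0.21339656, -0.64006612,  0.30314557]), 'tcp_rot': array([ 9.87081805e-01,  1.60215351e-01, -1.60092650e-04, -7.25655595e-04]), 'force': array([-0.5204065 ,  0.33505668,  0.11268608]), 'moment': array([ 0.02931845,  0.03948996, -0.02070158]), 'finger_force': 0.0, 'grip_width': 1.000755802181084}
```

View pics/top0.png

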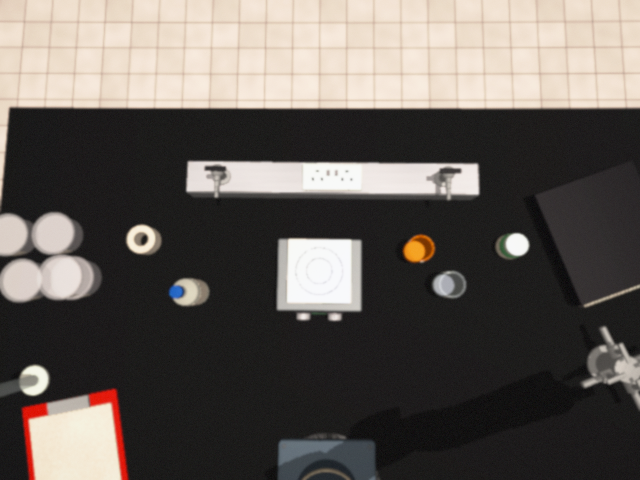

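View pics/side0.png

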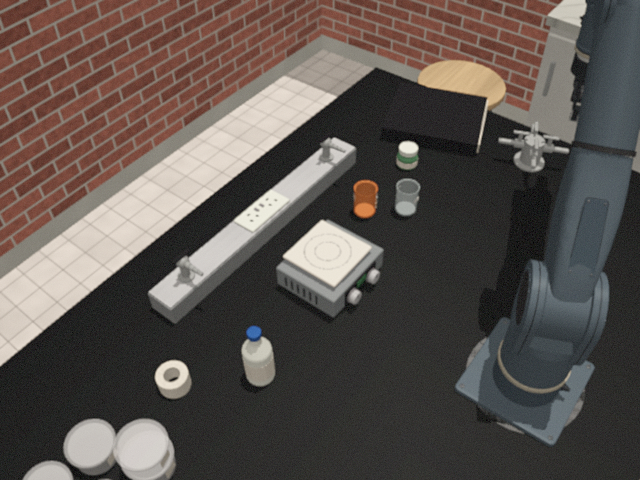

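The top picture shows the hotplate near (319,275), with the rail front running from (188,196) to (478,198) and the socket at (332,177). Candidates for the beaker are the clear glass at top (449,285) / side (407,197), the orange glass at top (419,249) / side (366,198), and the white cups at top left (40,250). I choose the clear one. Bottle is at (187,292), jar at (513,246) and roll at (143,240).

```bash
cat > m.py <<'E'
from h import *
def plate(n='top',im=None,seed=None):
    """white plate quad -> centre & yaw at z .088"""
    im=grab(n) if im is None else im
    lo=im.min(2).astype(np.uint8)
    return im,lo
def blobs(im,thr=225,amin=300):
    m=(im.min(2)>thr).astype(np.uint8)
    nn,l,s,c=cv2.connectedComponentsWithStats(m)
    return [(s[i],c[i],l==i) for i in range(1,nn) if s[i][4]>amin]
E
python3 - <<'E'
from h import *
im=grab('top')
g=cv2.cvtColor(im,cv2.COLOR_RGB2GRAY)
for c in (240,270,300): print('col',c,list(g[228:330:1,c]) if c==300 else '')
print('row275',list(g[275,270:372]))
for c in (200,260,320,400,460): print(c,list(g[156:206,c]))
print('row177',list(g[178,295:370]))
s=grab('side')
a=cv2.resize(im[140:340,270:470],None,fx=3,fy=3,interpolation=cv2.INTER_CUBIC)
b=cv2.resize(s[160:320,260:440],(600,533),interpolation=cv2.INTER_CUBIC)
b=cv2.resize(b[:,:],(200*1,178)) 
out=a; cv2.imwrite('pics/crop1.png',out[:,:,::-1])
print(proj('top',[[.7,0,.06],[.6,0,0],[.6,.1,0]]))
E
```

```text
col 240 
col 270 
col 300 [np.uint8(29), np.uint8(30), np.uint8(29), np.uint8(25), np.uint8(30), np.uint8(29), np.uint8(30), np.uint8(31), np.uint8(31), np.uint8(62), np.uint8(140), np.uint8(220), np.uint8(244), np.uint8(247), np.uint8(248), np.uint8(248), np.uint8(248), np.uint8(248), np.uint8(248), np.uint8(248), np.uint8(248), np.uint8(248), np.uint8(248), np.uint8(248), np.uint8(248), np.uint8(248), np.uint8(247), np.uint8(244), np.uint8(238), np.uint8(235), np.uint8(240), np.uint8(245), np.uint8(247), np.uint8(248), np.uint8(248), np.uint8(248), np.uint8(249), np.uint8(249), np.uint8(249), np.uint8(249), np.uint8(249), np.uint8(249), np.uint8(249), np.uint8(249), np.uint8(249), np.uint8(249), np.uint8(249), np.uint8(249), np.uint8(249), np.uint8(249), np.uint8(248), np.uint8(248), np.uint8(248), np.uint8(248), np.uint8(247), np.uint8(244), np.uint8(238), np.uint8(238), np.uint8(244), np.uint8(246), np.uint8(248), np.uint8(248), np.uint8(249), np.uint8(248), np.uint8(249), np.uint8(249), np.uint8(249), np.uint8(249), np.uint8(249), np.uint8(249), np.uint8(248), np.uint8(249), np.
[... 6162 characters left out ...]
.uint8(248), np.uint8(248), np.uint8(249), np.uint8(248), np.uint8(249), np.uint8(248), np.uint8(248), np.uint8(248), np.uint8(248), np.uint8(248), np.uint8(247), np.uint8(240), np.uint8(212), np.uint8(193), np.uint8(225), np.uint8(243), np.uint8(248), np.uint8(248), np.uint8(248), np.uint8(248), np.uint8(242), np.uint8(221), np.uint8(206), np.uint8(228), np.uint8(243), np.uint8(248), np.uint8(249), np.uint8(249), np.uint8(249), np.uint8(248), np.uint8(248), np.uint8(247), np.uint8(241), np.uint8(237), np.uint8(234), np.uint8(234), np.uint8(234), np.uint8(235), np.uint8(235), np.uint8(235), np.uint8(233)]
[[327.35342239 196.57103871]
 [327.13065374 240.04558875]
 [288.0787695  239.84417848]]
```

View pics/crop1.png

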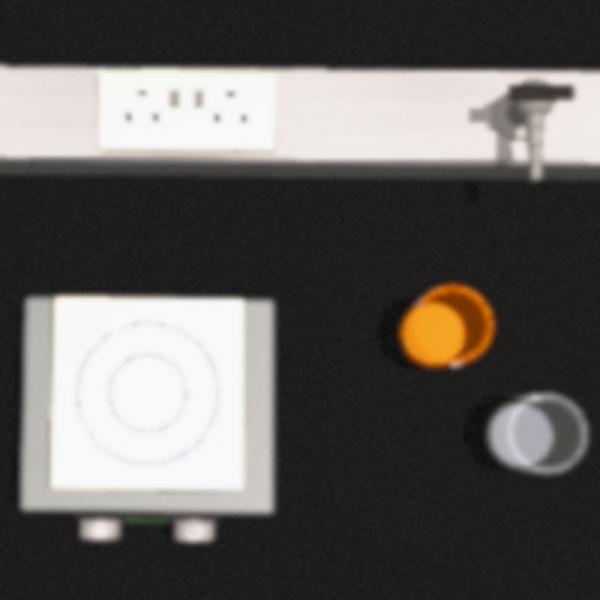

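The crop shows the clear graduated beaker at top (450,284), the rim ring open end up; orange glass is at (419,249), the hotplate is nearly square to the rail and the socket is at (332,177).

```bash
cat > m.py <<'E'
from h import *
def edge(v,t):  # first downward crossing subpixel
    v=np.array(v,float); i=np.where((v[:-1]>=t)&(v[1:]<t))[0]
    return i[-1]+(v[i[-1]]-t)/(v[i[-1]]-v[i[-1]+1])
def blob(m,near):
    n,l,s,c=cv2.connectedComponentsWithStats(m.astype(np.uint8))
    i=min((i for i in range(1,n) if s[i][4]>150),key=lambda i:np.hypot(*(c[i]-near))); return l==i
def quad(m,up=1):
    c,_=cv2.findContours(m.astype(np.uint8),cv2.RETR_EXTERNAL,cv2.CHAIN_APPROX_NONE)
    return cv2.minAreaRect(max(c,key=cv2.contourArea))
def pose(im,near=(319,271),u=4):
    """hotplate centre (x,y), yaw from the plate; all in world"""
    x0,y0=int(near[0])-60,int(near[1])-60
    g=cv2.resize(im[y0:y0+120,x0:x0+120].min(2),None,fx=u,fy=u,interpolation=cv2.INTER_CUBIC)
    r=quad(blob(g>np.uint8(218),(60*u,60*u)))
    b=(cv2.boxPoints(r)+.5)/u-.5+[x0,y0]
    w=onz('top',b,.088)[:,:2]; c=w.mean(0)
    d=[w[i]-w[i-1] for i in range(4)]
    a=[(np.arctan2(v[1],v[0])+np.pi/4)%(np.pi/2)-np.pi/4 for v in d]
    yaw=np.mean(a); ax=np.array([np.cos(yaw),np.sin(yaw)])
    return c-.008*ax,yaw,c,[np.hypot(*v).round(4) for v in d]
def rail(im):
    g=im.min(2); cs=[c for c in range(195,472,4) if not(200<c<235 or 300<c<366 or 425<c<465)]
    top=[(c,150+edge(g[150:215,c],148)) for c in cs]; bot=[(c,150+edge(g[150:215,c],46)) for c in cs]
    out=[]
    for p,z in((top,.06),(bot,0)):
        w=onz('top',p,z); k=np.polyfit(w[:,1],w[:,0],1); out.append(k)
    u=4;s=cv2.resize(im[155:200,290:375].min(2),None,fx=u,fy=u,interpolation=cv2.INTER_CUBIC)
    r=quad(cv2.morphologyEx((s>236).astype(np.uint8),cv2.MORPH_OPEN,np.ones((9,9)))); b=(cv2.boxPoints(r)+.5)/u-.5+[290,155]
    return out,onz('top',b,.068).mean(0),np.ptp(onz('top',b,.068),0)
def beaker(im,near=(450,284)):
    x0,y0=int(near[0])-35,int(near[1])-30
    g=cv2.cvtColor(im,cv2.COLOR_RGB2GRAY)[y0:y0+60,x0:x0+70]
    return g,(x0,y0)
E
python3 - <<'E'
from m import *
im=grab('top'); print(pose(im)); print(rail(im))
g=im.min(2)
for row in (190,): print('rail ends', [ (lambda v:v[0])(np.where(g[row]>150)[0]), np.where(g[row,:500]>150)[0][-1]])
sp=im.max(2).astype(int)-im.min(2)
m=(im.min(2)>60)&(sp<60); m=blob(m,(447,284)); r=quad(m); print('beaker blob',r)
ys,xs=np.where(m); print(xs.min(),xs.max(),ys.min(),ys.max())
print(onz('top',[[xs.max()+.5-13,285]],.082))
# candidate fit via bounding silhouettes in both views
s=grab('side'); cv2.imwrite('pics/sb.png',cv2.resize(s[150:240,340:450],None,fx=5,fy=5,interpolation=cv2.INTER_CUBIC)[:,:,::-1])
t=cv2.resize(im[255:315,420:480],None,fx=8,fy=8,interpolation=cv2.INTER_CUBIC); gg=cv2.cvtColor(t,cv2.COLOR_RGB2GRAY)
print(cv2.HoughCircles(gg,cv2.HOUGH_GRADIENT,1,20,param1=80,param2=20,minRadius=70,maxRadius=120))
E
```

```text
(array([0.50883637, 0.01832471]), np.float64(-0.004578289735553298), array([0.51683629, 0.01828808]), [np.float64(0.1486), np.float64(0.1478), np.float64(0.1512), np.float64(0.1475)])
([array([0.00738066, 0.70951951]), array([0.00686466, 0.7087558 ])], array([ 0.7486956 , -0.01089755,  0.068     ]), array([0.06200581, 0.14216856, 0.        ]))
rail ends [np.int64(0), np.int64(478)]
beaker blob ((449.0, 284.0), (28.0, 34.0), 90.0)
432 466 270 298
[[ 0.48587856 -0.29540626  0.082     ]]
None
```

>>> play_rows(
  steps=[
    [0.9,0,0,0.109,0],
    [0.9,0,0,0.109,0],
    [0.9,0,0,0.109,0],
    [0.4,-0.9,0,0,0],
    [0.4,-0.9,0,0,0],
    [0.4,-0.9,0,0,0],
    [0.4,-0.9,0,0,0],
    [0.4,-0.9,0,0,0],
    [0.4,-0.9,0,0,0],
    [0.4,-0.9,0,0,0],
  ],
  newtons=60,
)

```text
time: 1.13
eef_pos: [0.4324, -0.3644, 0.304]
tcp_rot: [1.0, -0.003, 0.0, 0.0]
force: [0.3, -0.4, -0.2]
grip_width: 0.003
finger_force: 0.0
```

>>> play_rows(
  steps=[
    [0.1,-1,0,0,0],
    [0.1,-1,0,0,0],
    [0.1,-1,0,0,0],
    [0,-1,0,0,0],
    [0,-1,0,0,0],
    [0,-1,0,0,0],
    [0,-1,0,0,0],
    [0,-1,0,0,0],
    [0,-1,0,0,0],
    [0,-1,0,0,0],
  ],
)

```text
time: 1.97
eef_pos: [0.4456, 0.0355, 0.3042]
tcp_rot: [1.0, -0.003, 0.0, -0.0]
force: [1.2, -0.1, -0.5]
grip_width: 0.003
finger_force: 0.0
```

>>> play_rows(
  steps=[
    [-0.15,-0.9,0.4,0,0],
    [-0.15,-0.9,0.4,0,0],
    [-0.15,0,0.5,0,0],
    [-0.15,0,0.5,0,0],
    [-0.15,0,0.5,0,0],
    [-0.15,0,0,0,0],
    [0,0,0,0,0],
  ],
)

```text
time: 2.55
eef_pos: [0.4089, 0.1057, 0.2116]
tcp_rot: [1.0, -0.002, -0.001, 0.0]
force: [-0.6, -0.1, 0.1]
grip_width: -0.0
finger_force: 0.0
```

>>> play_rows(
  steps=[
    [-0.25,0.05,0.2,0,0],
    [0,0,0.4,0,0],
    [0,0,0.4,0,0],
    [0,0,0.4,0,0],
    [0,0,0.4,0,0],
    [0,0,0.4,0,0],
    [0,0,0.4,0,0],
    [0,0,0,0,0],
    [0,0,0,0,0],
  ],
)

```text
time: 3.3
eef_pos: [0.401, 0.104, 0.1085]
tcp_rot: [1.0, -0.003, 0.0, 0.0]
force: [0.7, -0.4, 0.0]
grip_width: 0.005
finger_force: 0.0
```

Run:
```python
from m import *
im=grab('top','t1.png');s=grab('side');print(sensors.observe()['eef_pos'],sensors.observe()['force'])
cv2.imwrite('pics/s1.png',cv2.resize(s[200:360,240:440],(800,600),interpolation=cv2.INTER_CUBIC)[:,:,::-1])
```

```text
[0.40124055 0.10406605 0.10908933] [ 0.28889542 -0.05731975 -0.25463878]
```

View pics/s1.png

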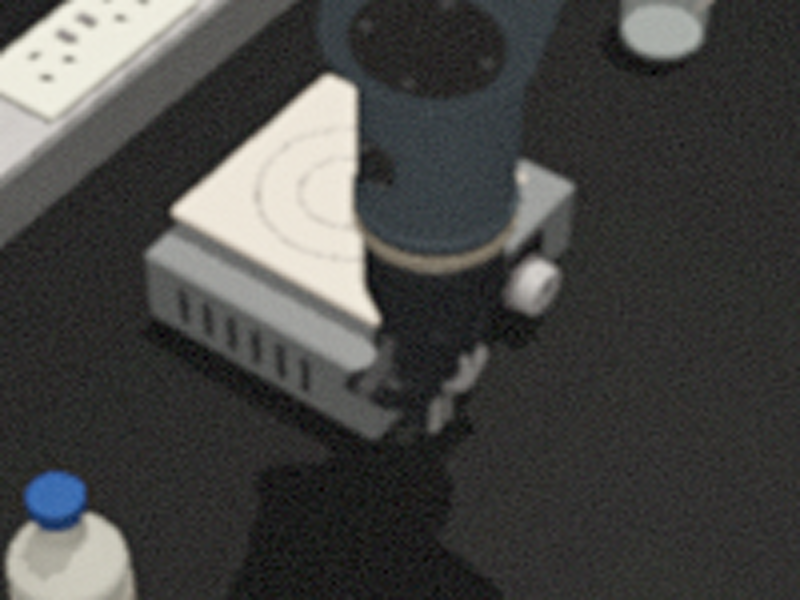

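The side crop shows the shut fingers just in front of the left bare strip (crop (425,405)), clear of the knob at (535,285). Starting the push.

>>> play_rows(
  steps=[
    [0.05,-0.15,0.05,0,0],
    [0.15,0,0,0,0],
    [0.1,0,0,0,0],
    [0.1,-0.03,0,0.018,0],
    [0.1,-0.03,0,0.018,0],
    [0.1,-0.03,0,0.018,0],
    [0.1,-0.03,0,0.018,0],
    [0.1,-0.03,0,0.018,0],
    [0.1,-0.03,0,0.018,0],
    [0.1,-0.03,0,0.018,0],
  ],
)

```text
time: 4.23
eef_pos: [0.4348, 0.1168, 0.1055]
tcp_rot: [0.998, -0.065, -0.006, 0.001]
force: [-19.9, 5.9, 12.8]
grip_width: -0.002
finger_force: 10.9
```

```bash
cat >> m.py <<'E'
def hp(im,guess):
    """pose (x,y,yaw) from the visible top edges of plate: visible white mask box"""
    return im
E
python3 - <<'E'
from m import *
im=grab('top','t2.png');s=grab('side');o=sensors.observe();print(o['eef_pos'],o['force'])
a=cv2.resize(im[160:340,240:400],(533,600),interpolation=cv2.INTER_CUBIC);b=cv2.resize(s[190:350,240:400],(267,267))
c=np.zeros((600,800,3),np.uint8);c[:,:533]=a;c[:267,533:]=b;cv2.imwrite('pics/c2.png',c[:,:,::-1])
E
```

```text
[0.43674638 0.11713462 0.10555223] [-16.26515934   4.70915942   7.65280718]
```

View pics/c2.png

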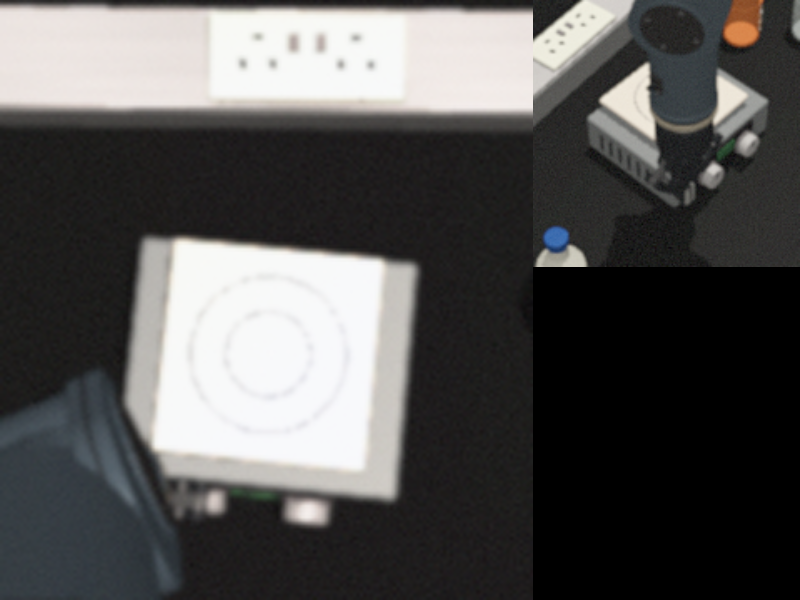

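The view shows the left corner swung forward, fingers at crop (185,500) between panel edge/knob and case corner; plate fully visible.

```bash
cat > p.py <<'E'
from m import *
import sys
im=grab('top'); near=(319,271) if len(sys.argv)<3 else (float(sys.argv[1]),float(sys.argv[2]))
c,y,_,d=pose(im,near); o=sensors.observe(); t=o['eef_pos'][:2]
q=R.from_quat(o['tcp_rot']).as_matrix()[:,0]
b=np.array([[np.cos(y),np.sin(y)],[-np.sin(y),np.cos(y)]])
print('hp',c.round(4),'yaw',round(y,3),d,'tool',o['eef_pos'].round(4),'phi',np.arctan2(q[1],q[0]).round(3),'tool in body',(b@(t-c)).round(4),'F',o['force'].round(1),'t',o['time'])
ry=-.007; n=np.array([np.cos(ry),np.sin(ry)])
for s,l in((1,'BL'),(-1,'BR')): 
    p=c+b.T@[.085,.1*s]; print(l,'gap',round(float((np.array([.709,0])-p)@n),4),end=' ')
print('lateral vs socket',round(float((c-[.7487,-.0109])@[-n[1],n[0]]),4))
E
python3 p.py
```

```text
hp [0.5213 0.0157] yaw -0.11 [np.float64(0.1489), np.float64(0.1487), np.float64(0.1514), np.float64(0.1481)] tool [0.4367 0.1171 0.1055] phi -0.129 tool in body [-0.0953  0.0915] F [-17.4   5.9   8.2] t 4.3833
BL gap 0.0929 BR gap 0.1135 lateral vs socket 0.025
```

>>> play_rows(
  steps=[
    [0.09,-0.02,0,0.016,0],
    [0.09,-0.02,0,0.016,0],
    [0.09,-0.02,0,0.016,0],
    [0.09,-0.02,0,0.016,0],
    [0.09,-0.02,0,0.016,0],
    [0.09,-0.02,0,0.016,0],
    [0.09,-0.02,0,0.016,0],
    [0.09,-0.02,0,0.016,0],
    [0.09,-0.02,0,0.016,0],
    [0.09,-0.02,0,0.016,0],
  ],
)

```text
time: 5.22
eef_pos: [0.4736, 0.119, 0.1055]
tcp_rot: [0.99, -0.144, -0.004, 0.0]
force: [-15.1, 10.1, 7.7]
grip_width: -0.0
finger_force: 9.0
```

```bash
python3 p.py 320 265
```

```text
hp [0.5418 0.0058] yaw -0.259 [np.float64(0.1484), np.float64(0.1487), np.float64(0.1508), np.float64(0.1478)] tool [0.4747 0.119  0.1056] phi -0.29 tool in body [-0.0939  0.0922] F [-11.    7.7   3.2] t 5.2667
BL gap 0.0599 BR gap 0.1098 lateral vs socket 0.0152
```

>>> play_rows(
  steps=[
    [-0.35,0,0,0,0],
    [0,0,-0.6,-0.035,0],
    [0,0,-1,0,0],
    [0,0.6,-0.4,0,0],
    [0,0.96,0,0,0],
    [0,0.96,0,0,0],
    [0,0.96,0,0,0],
    [0,0.95,0,0,0],
    [0,0,0,0,0],
  ],
)

```text
time: 6.02
eef_pos: [0.417, -0.0574, 0.1863]
tcp_rot: [0.991, -0.133, -0.001, 0.001]
force: [0.5, -0.5, -0.6]
grip_width: -0.0
finger_force: 0.0
```

```bash
python3 p.py 320 265
```

```text
hp [0.5425 0.006 ] yaw -0.257 [np.float64(0.1488), np.float64(0.1481), np.float64(0.1511), np.float64(0.1472)] tool [ 0.4184 -0.0542  0.1863] phi -0.264 tool in body [-0.1048 -0.0898] F [-0.2  1.5 -0.2] t 6.0667
BL gap 0.0594 BR gap 0.1088 lateral vs socket 0.0155
```

>>> play_rows(
  steps=[
    [-0.1,0,0.4,0,0],
    [0,0,0.9,0,0],
    [0,0,0.7,0,0],
    [0.15,0,0.02,0,0],
    [0.15,0,0,0,0],
    [0.09,0.03,0,-0.016,0],
    [0.09,0.045,0,-0.016,0],
    [0.09,0.045,0,-0.016,0],
    [0.09,0.045,0,-0.016,0],
    [0.09,0.045,0,-0.016,0],
  ],
)

```text
time: 6.9
eef_pos: [0.4417, -0.0644, 0.1063]
tcp_rot: [0.996, -0.087, -0.001, 0.0]
force: [-6.1, 1.5, -4.9]
grip_width: 0.002
finger_force: 3.2
```

```bash
python3 p.py 322 260
```

```text
hp [0.5504 0.0024] yaw -0.176 [np.float64(0.1485), np.float64(0.1475), np.float64(0.1509), np.float64(0.1468)] tool [ 0.4424 -0.065   0.1064] phi -0.174 tool in body [-0.0945 -0.0852] F [-5.4  0.3 -4.5] t 6.95
BL gap 0.0581 BR gap 0.0916 lateral vs socket 0.0119
```

>>> play_rows(
  steps=[
    [0.09,0.045,0,-0.016,0],
    [0.09,0.045,0,-0.016,0],
    [0.09,0.045,0,-0.016,0],
    [0.09,0.045,0,-0.016,0],
    [0.09,0.045,0,-0.016,0],
    [0.09,0.045,0,-0.016,0],
    [0.09,0.045,0,-0.016,0],
  ],
)

```text
time: 7.53
eef_pos: [0.4623, -0.08, 0.1064]
tcp_rot: [0.999, -0.031, -0.004, 0.0]
force: [-16.2, 2.0, 6.6]
grip_width: -0.001
finger_force: 8.0
```

>>> play_rows(
  steps=[
    [-0.4,0,0,0,0],
    [0,0,-0.6,0,0],
    [0,0,-1,0,0],
    [0,-0.6,-0.4,0,0],
    [0,-0.9,0,0,0],
    [0,-0.9,0,0,0],
    [0,-0.9,0,0,0],
    [0,-0.9,0,0,0],
    [0,0,0,0,0],
  ],
)

```text
time: 8.28
eef_pos: [0.4626, 0.0967, 0.1878]
tcp_rot: [1.0, -0.027, 0.003, -0.003]
force: [-0.2, 1.1, -0.7]
grip_width: -0.001
finger_force: 0.0
```

```bash
python3 p.py 322 257
```

```text
hp [ 0.5622 -0.0015] yaw -0.063 [np.float64(0.1486), np.float64(0.1484), np.float64(0.1511), np.float64(0.148)] tool [0.4623 0.093  0.1875] phi -0.057 tool in body [-0.1056  0.0881] F [-0.5 -0.1  0.4] t 8.3333
BL gap 0.0564 BR gap 0.0676 lateral vs socket 0.0081
```

>>> play_rows(
  steps=[
    [-0.1,0,0.4,0,0],
    [0,0,0.9,0,0],
    [0,0,0.73,0,0],
    [0.15,0,0,0,0],
    [0.15,0,0,0,0],
    [0.09,-0.02,0,0.016,0],
    [0.09,-0.03,0,0.016,0],
    [0.09,-0.03,0,0.016,0],
    [0.09,-0.03,0,0.016,0],
    [0.09,-0.03,0,0.016,0],
  ],
)

```text
time: 9.17
eef_pos: [0.4833, 0.0914, 0.1054]
tcp_rot: [0.997, -0.073, -0.004, 0.001]
force: [-11.3, 3.0, 1.1]
grip_width: 0.004
finger_force: 5.9
```

>>> play_rows(
  steps=[
    [0.09,-0.03,0,0.016,0],
    [0.09,-0.03,0,0.016,0],
    [0.09,-0.03,0,0.016,0],
    [0.09,-0.03,0,0.016,0],
    [0.09,-0.03,0,0.016,0],
    [0.09,-0.03,0,0.016,0],
    [0.09,-0.03,0,0.016,0],
  ],
)

```text
time: 9.75
eef_pos: [0.5117, 0.096, 0.1054]
tcp_rot: [0.992, -0.128, -0.002, -0.0]
force: [-9.8, 3.3, -2.3]
grip_width: 0.001
finger_force: 5.0
```

```bash
python3 p.py 324 251
```

```text
hp [ 0.5845 -0.0067] yaw -0.226 [np.float64(0.1479), np.float64(0.1486), np.float64(0.1502), np.float64(0.1478)] tool [0.513  0.0961 0.1055] phi -0.258 tool in body [-0.0927  0.0842] F [-4.   2.3 -5.1] t 9.8
BL gap 0.0198 BR gap 0.0633 lateral vs socket 0.003
```

>>> play_rows(
  steps=[
    [0.09,-0.05,0,0.01,0],
    [0.09,-0.05,0,0.012,0],
    [0.09,-0.05,0,0.012,0],
    [0.09,-0.05,0,0.012,0],
    [0,0,0,0,0],
  ],
)

```text
time: 10.22
eef_pos: [0.5293, 0.0995, 0.1055]
tcp_rot: [0.989, -0.151, -0.001, -0.0]
force: [-6.1, 2.6, -5.0]
grip_width: 0.002
finger_force: 2.6
```

>>> play_rows(
  steps=[
    [-0.45,0,0,0,0],
    [0,0,-0.6,0,0],
    [0,0,-1,0,0],
    [0,0.6,-0.4,0,0],
    [0,0.9,0,0,0],
    [0,0.9,0,0,0],
    [0,0.9,0,0,0],
    [0,0.9,0,0,0],
    [0,0,0,0,0],
  ],
)

```text
time: 10.97
eef_pos: [0.4609, -0.0633, 0.1864]
tcp_rot: [0.988, -0.156, 0.001, 0.001]
force: [-0.7, -0.7, -0.4]
grip_width: -0.005
finger_force: 0.0
```

```bash
python3 p.py 324 249
```

```text
hp [ 0.5943 -0.0084] yaw -0.311 [np.float64(0.1483), np.float64(0.1478), np.float64(0.1505), np.float64(0.1468)] tool [ 0.4623 -0.0602  0.1864] phi -0.31 tool in body [-0.1098 -0.0897] F [-0.9  0.2  0.1] t 11.0167
BL gap 0.0036 BR gap 0.0635 lateral vs socket 0.0015
```

>>> play_rows(
  steps=[
    [0,0.05,0.4,0,0],
    [0,0,0.9,0,0],
    [0,0,0.7,0,0],
    [0.15,0,0.02,0,0],
    [0.15,0,0,0,0],
    [0.09,0.02,0,-0.016,0],
    [0.09,0.025,0,-0.016,0],
    [0.09,0.025,0,-0.016,0],
    [0.09,0.025,0,-0.016,0],
    [0.09,0.025,0,-0.016,0],
  ],
)

```text
time: 11.85
eef_pos: [0.4851, -0.07, 0.1046]
tcp_rot: [0.994, -0.11, -0.005, 0.0]
force: [-20.3, 5.1, 13.1]
grip_width: -0.002
finger_force: 10.5
```

>>> play_rows(
  steps=[
    [0.09,0.025,0,-0.016,0],
    [0.09,0.025,0,-0.016,0],
    [0.09,0.025,0,-0.016,0],
    [0.09,0.025,0,-0.016,0],
  ],
)

```text
time: 12.18
eef_pos: [0.494, -0.0771, 0.1044]
tcp_rot: [0.997, -0.078, -0.009, 0.0]
force: [-39.4, 8.1, 34.8]
grip_width: -0.0
finger_force: 20.3
```

```bash
python3 p.py 324 245
```

```text
hp [ 0.6046 -0.0117] yaw -0.208 [np.float64(0.1482), np.float64(0.1471), np.float64(0.1505), np.float64(0.1463)] tool [ 0.4947 -0.0778  0.1044] phi -0.156 tool in body [-0.0939 -0.0874] F [-27.6  -0.6  15.3] t 12.2333
BL gap 0.0011 BR gap 0.0409 lateral vs socket -0.0018
```

>>> play_rows(
  steps=[
    [0,0,-0.03,0.02,0],
    [0.06,0.015,-0.03,0,0],
    [0.06,0.015,0,-0.008,0],
    [0.06,0.015,0,-0.01,0],
    [0.06,0.015,0,-0.01,0],
    [0.06,0.015,0,-0.01,0],
  ],
)

```text
time: 12.73
eef_pos: [0.5047, -0.0829, 0.1065]
tcp_rot: [0.998, -0.07, -0.01, 0.001]
force: [-35.1, 1.2, 24.1]
grip_width: -0.002
finger_force: 18.0
```

```bash
python3 p.py 324 243
```

```text
hp [ 0.6099 -0.0142] yaw -0.145 [np.float64(0.148), np.float64(0.1475), np.float64(0.1504), np.float64(0.1469)] tool [ 0.5053 -0.0834  0.1066] phi -0.14 tool in body [-0.0936 -0.0836] F [-30.   -1.1  17.8] t 12.7833
BL gap 0.001 BR gap 0.0285 lateral vs socket -0.0042
```

>>> play_rows(
  steps=[
    [-0.25,0,0,0,0],
    [0,0.3,0,-0.08,0],
    [0.15,0,0,0,0],
    [0.05,0,0,0,0],
    [0.06,0.015,0,-0.005,0],
    [0.06,0.015,0,-0.005,0],
    [0.06,0.015,0,-0.005,0],
    [0.06,0.015,0,-0.005,0],
  ],
)

```text
time: 13.45
eef_pos: [0.51, -0.0981, 0.1067]
tcp_rot: [1.0, -0.021, -0.01, 0.001]
force: [-39.5, -2.0, 33.1]
grip_width: 0.002
finger_force: 20.0
```

```bash
python3 p.py 324 242
```

```text
hp [ 0.6133 -0.0148] yaw -0.107 [np.float64(0.1477), np.float64(0.1479), np.float64(0.1501), np.float64(0.1474)] tool [ 0.5106 -0.0985  0.1068] phi -0.043 tool in body [-0.0931 -0.0942] F [-35.3  -3.6  27.7] t 13.5
BL gap 0.0011 BR gap 0.0211 lateral vs socket -0.0048
```

>>> play_rows(
  steps=[
    [-0.12,0,-0.05,0.03,0],
    [0,0,-0.05,0,0],
    [0.06,0.01,-0.02,0,0],
    [0.06,0.01,-0.02,0,0],
    [0.04,0.01,-0.02,-0.005,0],
    [0.04,0.01,-0.02,-0.005,0],
    [0.04,0.01,-0.02,-0.005,0],
    [0.04,0.01,-0.02,-0.005,0],
  ],
)

```text
time: 14.17
eef_pos: [0.5241, -0.1007, 0.1152]
tcp_rot: [1.0, -0.026, -0.002, 0.001]
force: [-8.3, -1.9, -5.4]
grip_width: -0.003
finger_force: 4.2
```

```bash
python3 p.py 324 241
```

```text
hp [ 0.6219 -0.0164] yaw -0.037 [np.float64(0.1471), np.float64(0.1493), np.float64(0.1495), np.float64(0.149)] tool [ 0.5245 -0.1008  0.1154] phi -0.051 tool in body [-0.0942 -0.0879] F [-7.9 -3.1 -5.7] t 14.2167
BL gap -0.0009 BR gap 0.005 lateral vs socket -0.0064
```

>>> play_rows(
  steps=[
    [0.03,-0.02,-0.01,-0.007,0],
    [0.03,-0.02,-0.01,-0.007,0],
    [0.03,-0.02,-0.01,-0.007,0],
    [0.03,-0.02,-0.01,-0.007,0],
    [0.03,-0.02,-0.01,-0.007,0],
    [0,0,0,0,0],
  ],
)

```text
time: 14.72
eef_pos: [0.528, -0.0986, 0.1167]
tcp_rot: [1.0, -0.009, -0.005, 0.002]
force: [-14.3, -8.2, -4.1]
grip_width: -0.002
finger_force: 7.0
```

```bash
python3 p.py 324 241
```

```text
hp [0.6375 0.0091] yaw 0.005 [np.float64(0.1747), np.float64(0.2869), np.float64(0.1741), np.float64(0.2814)] tool [ 0.528  -0.0986  0.1167] phi -0.018 tool in body [-0.11   -0.1071] F [-14.5  -7.8  -5.7] t 14.7667
BL gap -0.0122 BR gap -0.0146 lateral vs socket 0.0192
```

```bash
cat > q.py <<'E'
from m import *
def lines(im):
    g=im.min(2).astype(float); L=[];Rr=[];F=[]
    for r in range(218,258,2):
        v=g[r]; L.append((325-edge(v[325:270:-1],218),r)); Rr.append((325+edge(v[325:385],218),r))
    for c in range(300,352,3): F.append((c,240+edge(g[240:285,c],218)))
    return [onz('top',p,.088)[:,:2] for p in (L,Rr,F)]
im=grab('top','t9.png'); L,Rr,F=lines(im)
kl=np.polyfit(L[:,0],L[:,1],1);kr=np.polyfit(Rr[:,0],Rr[:,1],1);kf=np.polyfit(F[:,1],F[:,0],1)
yaw=-kf[0]; print('yaw front',yaw,'sides',kl[0],kr[0])
fx=kf[1]+kf[0]*(-.0165); yl,yr=np.polyval(kl,.63),np.polyval(kr,.63)
print('front edge x',fx,'-> centre x',fx+.075-.008-.0005,'width',yl-yr,'yc',(yl+yr)/2,'lat',(yl+yr)/2+.0109-.007*.12*0)
o=sensors.observe();print(o['eef_pos'],o['force'])
s=grab('side')
a=cv2.resize(im[150:310,260:400],(525,600),interpolation=cv2.INTER_CUBIC);b=cv2.resize(s[150:330,210:430],(275,225))
c=np.zeros((600,800,3),np.uint8);c[:,:525]=a;c[:225,525:]=b;cv2.imwrite('pics/c9.png',c[:,:,::-1])
E
python3 q.py
```

```text
Traceback (most recent call last):
  File "q.py", line 8, in <module>
    im=grab('top','t9.png'); L,Rr,F=lines(im)
                                    ~~~~~^^^^
  File "q.py", line 5, in lines
    v=g[r]; L.append((325-edge(v[325:270:-1],218),r)); Rr.append((325+edge(v[325:385],218),r))
                                                                      ~~~~^^^^^^^^^^^^^^^^
  File "m.py", line 4, in edge
    return i[-1]+(v[i[-1]]-t)/(v[i[-1]]-v[i[-1]+1])
           ~^^^^
IndexError: index -1 is out of bounds for axis 0 with size 0
```

>>> play_rows(
  steps=[
    [-0.5,0,0,0,0],
    [-0.5,0,-0.5,0,0],
    [-0.5,0,-1,0,0],
    [-0.3,0,-0.7,0,0],
    [0,0,0,0,0],
  ],
)

```text
time: 15.23
eef_pos: [0.4622, -0.0953, 0.2081]
tcp_rot: [1.0, -0.008, 0.004, 0.001]
force: [-0.4, -0.4, 0.4]
grip_width: -0.004
finger_force: 0.0
```

```bash
sed -i 's/range(218,258,2)/range(215,245,2)/; s/^im=grab.*/im=grab("top","t9.png"); s=grab("side")\na=cv2.resize(im[150:310,260:400],(525,600),interpolation=cv2.INTER_CUBIC);b=cv2.resize(s[150:330,210:430],(275,225))\nc=np.zeros((600,800,3),np.uint8);c[:,:525]=a;c[:225,525:]=b;cv2.imwrite("pics\/c9.png",c[:,:,::-1])\nL,Rr,F=lines(im)/' q.py; python3 q.py
```

```text
Traceback (most recent call last):
  File "q.py", line 11, in <module>
    L,Rr,F=lines(im)
           ~~~~~^^^^
  File "q.py", line 6, in lines
    for c in range(300,352,3): F.append((c,240+edge(g[240:285,c],218)))
                                               ~~~~^^^^^^^^^^^^^^^^^^
  File "m.py", line 4, in edge
    return i[-1]+(v[i[-1]]-t)/(v[i[-1]]-v[i[-1]+1])
           ~^^^^
IndexError: index -1 is out of bounds for axis 0 with size 0
```

View pics/c9.png

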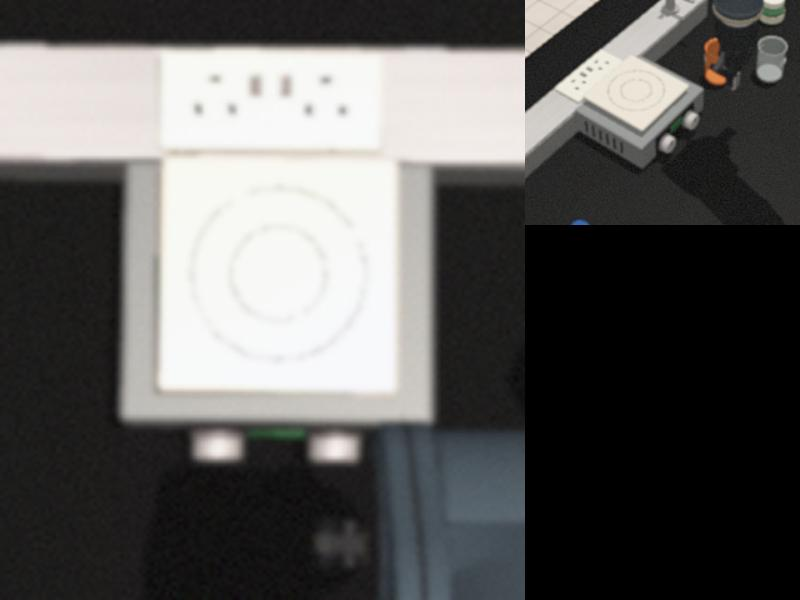

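The picture shows the hotplate against the rail, plate centre at crop (279,275), socket centre (271,100), no visible gap along the back.

```bash
sed -i 's/range(300,352,3)/range(306,362,3)/;s/range(215,245,2)/range(200,248,2)/;s/270:-1/280:-1/' q.py; python3 q.py
```

```text
yaw front -0.07489827259580494 sides -0.008860011921592742 0.0007749719872138292
front edge x 0.5508338988299297 -> centre x 0.6173338988299297 width 0.14766597668546627 yc -0.01638242309042002 lat -0.005482423090420019
[ 0.46273529 -0.09467893  0.20251847] [-0.56801187  0.43875694 -0.73670807]
```

```bash
sed -i 's/g\[240:285,c\]/g[240:261,c]/' q.py; python3 q.py
python3 - <<'E'
from m import *
im=cv2.imread('pics/top0.png')[:,:,::-1]; g=im.min(2).astype(float)
for row in (170,175,185,190):
    v=g[row]; r=350+edge(v[350:500],130) ; l=300-edge(v[300:150:-1],130)
    w=onz('top',[[l,row],[r,row]],.06); print(row,l,r,w[:,1],w[:,1].mean(),w[:,0].mean())
for row in (165,182,184):
    v=g[row]; r=332+edge(v[332:372],238.); l=332-edge(v[332:290:-1],238.); w=onz('top',[[l,row],[r,row]],.068); print('sock',l,r,w[:,1].mean())
E
```

```text
yaw front -0.018433145067207488 sides -0.008964133608401656 -0.00010337376200572478
front edge x 0.5572379765415038 -> centre x 0.6237379765415038 width 0.1476510871741422 yc -0.01638539581947407 lat -0.005485395819474069
[ 0.46203776 -0.09444886  0.20108966] [-0.26863088 -0.08194647 -0.69193565]
170 186.88732394366195 477.88524590163934 [ 0.34785809 -0.3689488 ] -0.010545354418880215 0.76660525192149
175 186.83333333333331 478.3787878787879 [ 0.34746799 -0.3697317 ] -0.011131856062962409 0.7539844936532802
185 186.20967741935482 478.5072463768116 [ 0.34796076 -0.3692044 ] -0.010621820564470003 0.7288360793052188
190 185.92753623188406 478.67123287671234 [ 0.3481315  -0.36918187] -0.010525181136413153 0.716311317180622
sock 303.7 360.25 -0.010866553499598332
sock 303.0 361.0 -0.011094859479671287
sock 302.92857142857144 360.6363636363636 -0.010584848321077495
```

>>> play_rows(
  steps=[
    [0.6,0.31,0.5,-0.01,0],
    [0.65,0,0.7,0,0],
    [0,0,0.7,0,0],
    [0,0,0.32,0,0],
    [0.2,0,0,0,0],
    [0.1,0,0,0,0],
    [0.08,0,0,0,0],
    [0.05,0,-0.01,0,0],
    [0.03,0,-0.01,0,0],
    [0,0,0,0,0],
  ],
)

```text
time: 16.47
eef_pos: [0.5277, -0.1074, 0.1136]
tcp_rot: [1.0, -0.003, -0.003, -0.0]
force: [-6.5, 0.2, -5.5]
grip_width: -0.004
finger_force: 3.6
```

Contact. Now press firmly with a slow leftward drag.

>>> play_rows(
  steps=[
    [0.04,0,-0.01,0,0],
    [0.04,0,-0.01,0,0],
    [0.03,-0.03,0,0,0],
    [0.02,-0.04,0,0,0],
    [0,-0.04,0,0,0],
    [0,-0.04,0,0,0],
    [0,0,0,0,0],
  ],
)

```text
time: 17.05
eef_pos: [0.5282, -0.1054, 0.1138]
tcp_rot: [1.0, -0.005, -0.007, 0.002]
force: [-19.6, -11.0, -1.4]
grip_width: 0.001
finger_force: 9.9
```

```bash
python3 q.py
```

```text
Traceback (most recent call last):
  File "q.py", line 11, in <module>
    L,Rr,F=lines(im)
           ~~~~~^^^^
  File "q.py", line 5, in lines
    v=g[r]; L.append((325-edge(v[325:280:-1],218),r)); Rr.append((325+edge(v[325:385],218),r))
                                                                      ~~~~^^^^^^^^^^^^^^^^
  File "m.py", line 4, in edge
    return i[-1]+(v[i[-1]]-t)/(v[i[-1]]-v[i[-1]+1])
           ~^^^^
IndexError: index -1 is out of bounds for axis 0 with size 0
```

>>> play_rows(
  steps=[
    [0.03,-0.04,0,0,0],
    [0.02,-0.05,0,0,0],
    [0,-0.05,0,0,0],
    [0,-0.04,0,0,0],
    [0,0,0,0,0],
  ],
)

```text
time: 17.57
eef_pos: [0.5285, -0.0993, 0.1134]
tcp_rot: [1.0, -0.006, -0.009, 0.003]
force: [-25.5, -15.4, 0.2]
grip_width: -0.001
finger_force: 12.3
```

```bash
cat > l.py <<'E'
from m import *
im=grab('top'); g=im.min(2).astype(float); L=[]
for r in range(196,240,2): L.append((325-edge(g[r][325:280:-1],218),r))
w=onz('top',L,.088); k=np.polyfit(w[:,0],w[:,1],1); print('left edge y at .63',np.polyval(k,.63),'slope',k[0]); o=sensors.observe();print(o['eef_pos'],o['force'])
E
python3 l.py
```

```text
left edge y at .63 0.05747037297408017 slope -0.009860618405468927
[ 0.52848534 -0.09930659  0.11339894] [-25.22445155 -15.59905229   0.32564218]
```

>>> play_rows(
  steps=[
    [-0.6,0.1,0,0,0],
    [0,0,-0.6,0,0],
    [0,0,-1,0,0],
    [0,-0.6,-0.4,0,0],
    [0,-0.9,0,0,0],
    [0,-0.9,0,0,0],
    [0,-0.9,0,0,0],
    [0,-0.8,0,0,0],
    [0,0,0,0,0],
  ],
)

```text
time: 18.37
eef_pos: [0.5147, 0.0737, 0.1963]
tcp_rot: [1.0, 0.002, 0.002, -0.002]
force: [0.2, 0.3, 1.0]
grip_width: 0.001
finger_force: 0.0
```

```bash
python3 q.py
```

```text
Traceback (most recent call last):
  File "q.py", line 11, in <module>
    L,Rr,F=lines(im)
           ~~~~~^^^^
  File "q.py", line 6, in lines
    for c in range(306,362,3): F.append((c,240+edge(g[240:261,c],218)))
                                               ~~~~^^^^^^^^^^^^^^^^^^
  File "m.py", line 4, in edge
    return i[-1]+(v[i[-1]]-t)/(v[i[-1]]-v[i[-1]+1])
           ~^^^^
IndexError: index -1 is out of bounds for axis 0 with size 0
```

>>> play_rows(
  steps=[
    [-0.1,0,0.4,0,0],
    [0,0,0.9,0,0],
    [0,0,0.75,0,0],
    [0.2,0,0,0,0],
    [0.15,0,0,0,0],
    [0.08,0,0,0,0],
    [0.04,0,-0.01,0,0],
    [0.03,0,-0.01,0,0],
    [0.03,0,-0.01,0,0],
    [0,0,0,0,0],
  ],
)

```text
time: 19.3
eef_pos: [0.5288, 0.0649, 0.1143]
tcp_rot: [1.0, -0.003, -0.003, 0.001]
force: [-9.4, 0.4, -6.8]
grip_width: 0.004
finger_force: 4.7
```

>>> play_rows(
  steps=[
    [0.04,0,-0.01,0,0],
    [0.04,0,-0.01,0,0],
    [0,0,0,0,0],
    [-0.5,0,0,0,0],
    [-0.5,0,-0.5,0,0],
    [-0.3,0,-1,0,1],
    [0,0,-1,0,1],
    [0,0.5,-0.8,0,1],
    [0,0.9,-0.2,0,1],
    [0,0.9,0,0,1],
  ],
)

```text
time: 20.13
eef_pos: [0.4842, -0.0264, 0.2601]
tcp_rot: [1.0, -0.001, 0.005, -0.0]
force: [0.3, 0.2, 0.3]
grip_width: 0.709
finger_force: 0.0
```

Run:
```python
from m import *
print(onz('top',[[452.4,284.2]],.082),onz('top',[[443.5,285.2]],.003))
im=grab('top'); s=grab('side')
t=im[262:306,428:472].astype(np.uint8); cv2.imwrite('pics/bk.png',np.hstack([cv2.resize(t,(396,396),interpolation=cv2.INTER_CUBIC),cv2.resize(s[175:220,385:430],(396,396),interpolation=cv2.INTER_CUBIC)])[:,:,::-1])
for y,x in((-.29,.485),(-.295,.485),(-.3,.485)):
    print((x,y),[proj('top',[[x,y+e,.082]]).round(1).tolist() for e in(.031,-.031)])
o=sensors.observe();print(o['eef_pos'],o['force'],o['tcp_rot'],o['joint_positions'])
```

```text
[[ 0.4877193  -0.29290609  0.082     ]] [[ 0.48693907 -0.29273825  0.003     ]]
(0.485, -0.29) [[[437.8, 285.3]], [[464.5, 285.5]]]
(0.485, -0.295) [[[440.0, 285.3]], [[466.7, 285.5]]]
(0.485, -0.3) [[[442.1, 285.3]], [[468.9, 285.5]]]
[ 0.48258935 -0.03250408  0.2575814 ] [ 0.39168927  0.41366087 -1.00947262] [ 0.99997137 -0.00695581  0.00259402  0.00146709] [ 0.06442298  0.34771929 -0.12916807  1.99294428  0.06579289  0.79968785
 -1.68746079]
```

View pics/bk.png

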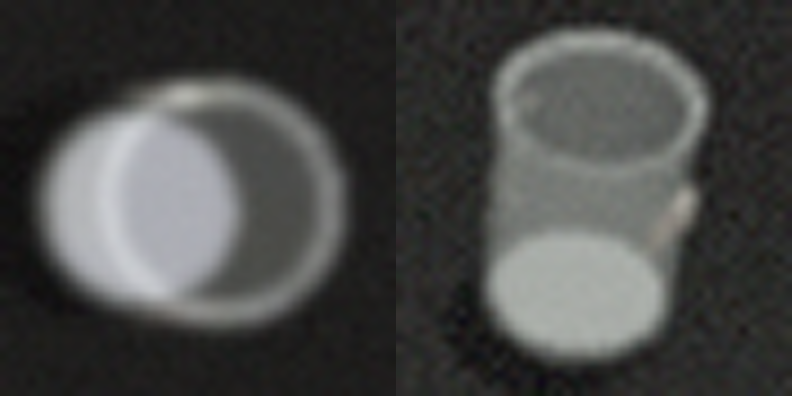

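The crops show the chosen clear beaker upright with rim centre at top (452.5,284), base (443,284.5) → (0.488,−0.293). Moving above it.

>>> play_rows(
  steps=[
    [0,0.9,0,0,1],
    [0.04,0.95,0,0,1],
    [0.04,0.95,0,0,1],
    [0.04,0.95,0,0,1],
    [0.04,0.95,0,0,1],
    [0.04,0.95,0,0,1],
    [0,0.6,0.2,0,1],
    [0,0,0.5,0,1],
    [0,0,0,0,1],
    [0,0,0,0,1],
  ],
)

```text
time: 21.07
eef_pos: [0.4887, -0.2758, 0.2272]
tcp_rot: [1.0, -0.003, -0.0, -0.0]
force: [0.2, 0.4, -0.1]
grip_width: 1.001
finger_force: 0.0
```

>>> play_rows(
  steps=[
    [-0.02,0.43,0,0,1],
    [0,0,0.5,0,1],
    [0,0,0,0,1],
  ],
)

```text
time: 21.32
eef_pos: [0.4877, -0.2925, 0.206]
tcp_rot: [1.0, -0.002, -0.0, -0.0]
force: [0.1, 1.1, -0.7]
grip_width: 0.998
finger_force: 0.0
```

```bash
python3 q.py
python3 - <<'E'
from m import *
s=grab('side');im=grab('top');cv2.imwrite('pics/d1.png',np.hstack([cv2.resize(im[160:310,260:410],(400,400),interpolation=cv2.INTER_CUBIC),cv2.resize(s[130:260,350:480],(400,400),interpolation=cv2.INTER_CUBIC)])[:,:,::-1])
E
```

```text
yaw front -0.018313786626026427 sides -0.008834085472085312 7.772654686116809e-05
front edge x 0.5572283299447347 -> centre x 0.6237283299447347 width 0.14767261532006448 yc -0.016391473692505838 lat -0.005491473692505838
[ 0.48831537 -0.29194718  0.20741818] [-0.01060604  1.26661298  0.27983364]
```

View pics/d1.png

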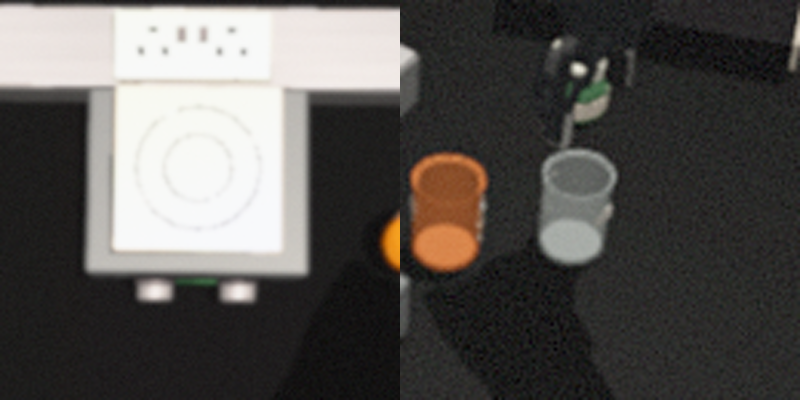

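The hotplate sits flush (case front level at crop row 274), and the open gripper is above the clear beaker. Lowering and gripping gently.

>>> play_rows(
  steps=[
    [0,0.02,0.6,0,1],
    [0,0,0.6,0,1],
    [0,0,0.6,0,1],
    [0,0,0.5,0,1],
    [0,0,0.3,0,1],
    [0,0,0,0,1],
    [0,0,0,0,1],
  ],
)

```text
time: 22.15
eef_pos: [0.4881, -0.2937, 0.1026]
tcp_rot: [1.0, -0.002, -0.0, -0.0]
force: [0.6, -0.0, 0.7]
grip_width: 1.001
finger_force: 0.0
```

>>> play_rows(
  steps=[
    [0,0,0,0,0.75],
    [0,0,0,0,0.68],
    [0,0,0,0,0.62],
    [0,0,0,0,0.55],
    [0,0,0,0,0.5],
    [0,0,0,0,0.5],
  ],
  newtons=25,
)

```text
time: 22.65
eef_pos: [0.4885, -0.2942, 0.1038]
tcp_rot: [1.0, -0.002, 0.001, 0.0]
force: [-0.9, 0.6, 5.6]
grip_width: 0.682
finger_force: 25.7
```

>>> play_rows(
  steps=[
    [0,0,-0.3,0,0.5],
    [0,0,-0.7,0,0.5],
    [0,0,-0.9,0,0.5],
    [0,0,-0.9,0,0.5],
    [0,0,-0.7,0,0.5],
    [0,0,0,0,0.5],
  ],
)

```text
time: 23.15
eef_pos: [0.4899, -0.2952, 0.249]
tcp_rot: [1.0, -0.003, 0.005, 0.002]
force: [0.7, -0.3, -1.1]
grip_width: 0.685
finger_force: 27.5
```

>>> play_rows(
  steps=[
    [0.2,-0.4,0,0,0.5],
    [0.4,-0.8,0,0,0.5],
    [0.4,-0.85,0,0,0.5],
    [0.4,-0.85,0,0,0.5],
    [0.4,-0.85,0,0,0.5],
    [0.4,-0.85,0,0,0.5],
    [0.4,-0.8,0,0,0.5],
    [0.4,-0.7,0,0,0.5],
    [0.4,-0.4,0,0,0.5],
    [0.2,-0.3,0,0,0.5],
  ],
)

```text
time: 23.98
eef_pos: [0.6346, -0.0197, 0.2425]
tcp_rot: [1.0, -0.001, 0.001, -0.001]
force: [-0.8, 0.1, -1.0]
grip_width: 0.686
finger_force: 27.5
```

>>> play_rows(
  steps=[
    [0,0,0,0,0.5],
    [0,0,0,0,0.5],
    [0,0,0,0,0.5],
  ],
)

```text
time: 24.23
eef_pos: [0.6325, -0.0246, 0.2422]
tcp_rot: [1.0, -0.003, -0.0, 0.001]
force: [0.3, -0.7, -1.3]
grip_width: 0.686
finger_force: 27.5
```

>>> play_rows(
  steps=[
    [0,-0.19,0.3,0,0.5],
    [0,0,0.4,0,0.5],
    [0,0,0.3,0,0.5],
    [0,0,0.1,0,0.5],
    [0,0,0,0,0.5],
    [0,0,0,0,0.5],
  ],
)

```text
time: 24.73
eef_pos: [0.6332, -0.0164, 0.1988]
tcp_rot: [1.0, -0.003, 0.0, 0.0]
force: [1.0, -0.2, -0.6]
grip_width: 0.687
finger_force: 27.5
```

>>> play_rows(
  steps=[
    [-0.03,0,0.05,0,0.5],
    [0,0,0.05,0,0.5],
    [0,0,0.03,0,0.5],
    [0,0,0.02,0,0.5],
    [0,0,0,0,0.5],
  ],
)

```text
time: 25.15
eef_pos: [0.6321, -0.0152, 0.1922]
tcp_rot: [1.0, -0.003, -0.0, -0.0]
force: [0.1, 0.5, -0.7]
grip_width: 0.683
finger_force: 27.5
```

>>> play_rows(
  steps=[
    [0,0.02,0.015,0,0.5],
    [0,0,0.015,0,0.5],
    [0,0,0.015,0,0.5],
    [0,0,0,0,0.5],
  ],
)

```text
time: 25.48
eef_pos: [0.6322, -0.0156, 0.1918]
tcp_rot: [1.0, -0.002, 0.0, -0.0]
force: [-4.9, 0.8, 11.3]
grip_width: 0.684
finger_force: 28.2
```

>>> play_rows(
  steps=[
    [0,0,-0.02,0,0.5],
    [0,0,0,0,0.7],
    [0,0,0,0,0.74],
    [0,0,0,0,0.8],
    [0,0,0,0,0.9],
    [0,0,0,0,1],
    [0,0,0,0,1],
    [0,0,0,0,1],
  ],
)

```text
time: 26.15
eef_pos: [0.6321, -0.0161, 0.1912]
tcp_rot: [1.0, -0.003, -0.0, 0.0]
force: [-0.5, 0.4, 0.1]
grip_width: 1.0
finger_force: 0.0
```

>>> play_rows(
  steps=[
    [0,0,-0.3,0,1],
    [0,0,-0.6,0,1],
    [0,0,-0.9,0,1],
    [0,0,-0.9,0,1],
    [-0.8,0,-0.3,0,1],
    [-0.9,0,0,0,1],
    [-0.9,0,0,0,1],
    [0,0.9,0,0,1],
    [0,0.9,0,0,1],
    [0,0.9,0,0,1],
  ],
)

```text
time: 26.98
eef_pos: [0.527, -0.1241, 0.312]
tcp_rot: [1.0, -0.002, 0.001, 0.0]
force: [0.2, 0.0, 0.6]
grip_width: 1.002
finger_force: 0.0
```

>>> play_rows(
  steps=[
    [0,0.9,0,0,1],
    [0,0.9,0,0,1],
    [0,0.9,0,0,1],
    [0,0,0,0,1],
  ],
)

```text
time: 27.32
eef_pos: [0.5252, -0.2399, 0.3112]
tcp_rot: [1.0, -0.007, -0.0, 0.002]
force: [0.0, -0.7, 0.5]
grip_width: 1.001
finger_force: 0.0
```

Run:
```python
from m import *
im=grab('top');s=grab('side')
cv2.imwrite('pics/f.png',np.hstack([cv2.resize(im[160:310,260:410],(400,400),interpolation=cv2.INTER_CUBIC),cv2.resize(s[150:330,210:390],(400,400),interpolation=cv2.INTER_CUBIC)])[:,:,::-1])
c=proj('top',[[.6317,-.0164,.17],[.6317,-.0164,.09]]); print((c-[260,160])*400/150)
```

```text
[[199.31750654 150.11092294]
 [197.74083827 165.8043811 ]]
```

View pics/f.png

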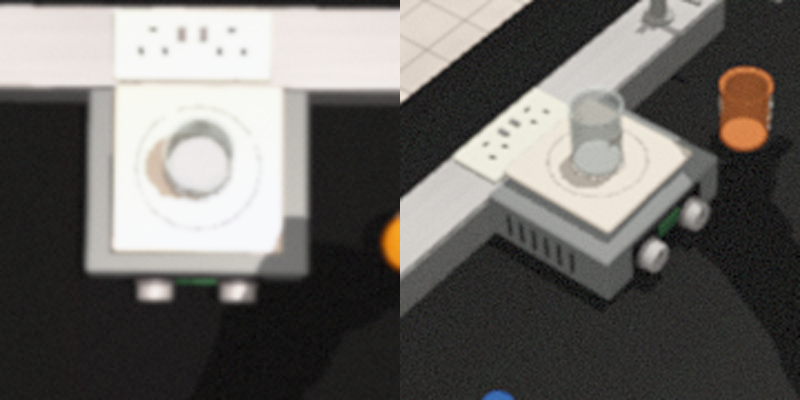

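The beaker stands upright in the middle of the plate (base at crop (198,165), as predicted), and the hotplate is still flush against the rail. Handing in.

```bash
python3 -c "
from rig import finish_job; print(finish_job())"
```

```text
the job is handed in; nothing more can be done
None
```

I handed the job in at about 27 s: the hotplate is flush against the rail and the beaker stands upright in the middle of its plate, but the hotplate sits about 6 mm right of the socket's centre because dragging it left from the front corner did not shift it, and push force briefly reached about 40 N near the rail.

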